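# Shift the gated range lever of the scan-stage drive into third

## Task

Push the range lever of the grey scan-stage drive box with the fingertips, without gripping it, through its H-shaped gate: from the left column, across to the right along the middle channel, then forward (away from the robot) all the way into the third slot, the far right one (left and right as seen from the robot). Do not run it into the first or fourth slot on the way, push gently, and leave the lever standing in third with the other things on the bench undisturbed.

Things in the scene. Friction and masses are not known exactly. Their poses are not given: they have to be found in the camera images.
- drive: Fixed grey drive box, 236 x 150 x 92 mm high, a dark round motor at its far end (to x = 209 mm). Origin on the bench, under the centre of the gate. +x = forward (away from the robot, yawed up to 0.3 rad), +y = left, +z up. The box spans x -77 to 159 mm, y -75 to 75 mm. On it a bare metal gate plate, 106 x 94 mm, top 102 mm above the bench.
- gate_centre (a point): Centre of the H opening, at the plate's top; drive axes. Two columns along x, centre lines y = +16 (left) and -16 mm (right), each 14 mm wide, x -31 to +31 mm, joined at x = 0 by a middle channel along y, 20 mm wide. Round-nosed teeth 18 mm wide part the columns. Slots: first far left, second near left, third far right, fourth near right, with 1, 2, 3, 4 studs beyond their ends.
- slot_three (a point): Where the lever's stem stands in the gate when fully home in the third slot: 26 mm forward and 16 mm to the right of the gate centre, at the plate's top. At the height of the knob this is about 47 mm forward and 29 mm right of the gate centre.
- lever_knob (a point): Centre of the lever's black ball knob, 34 mm wide, on a 10 mm steel stem tilting about a pivot 12 mm above the bench under the gate centre. Knob centre 153 mm from the pivot: 165 mm above the bench upright, about 157 mm when home in a slot. About 2 N at the knob moves it; no springs, it stays where left. Starts in the left column, between the second slot's end and the middle channel.
- gate_across (a joint): Sideways tilt of the lever, rad: 0 = midway between the columns, positive = to the right (drive -y); left column about -0.19, right column about +0.19, stops at -0.209 and +0.209. Knob offset to the right = 153 mm x sin(value) x cos(gate_fore).
- gate_fore (a joint): Forward tilt of the lever, rad: 0 = upright in the middle channel, positive = forward (drive +x); stops at -0.30 (home in the second or fourth slot) and +0.30 (home in the first or third slot). The stem can cross between the columns only while this is within about 0.05 of 0. Knob offset forward = 153 mm x sin(value).
- pot: Loose white sample pot, 38 mm wide, 34 mm high, standing on the drive box behind the gate, on its left. Leave alone. Origin under its centre.
- gel: Loose white gel bottle, 52 mm wide, 135 mm high, standing left of the drive box. Leave alone. Origin under its centre.
- block: Loose steel calibration block, 50 x 30 x 25 mm, lying right of the drive box. Leave alone. Origin under its centre.
- driver: Loose screwdriver with a black handle, lying left of the drive box on the robot's side. Leave alone.
- mouse: Loose black computer mouse, 105 x 60 x 35 mm, right of the drive box. Leave alone. Origin under its centre.
- beaker: Loose glass beaker, 64 mm wide, 80 mm high, right of the drive box at its far end. Leave alone. Origin under its centre.
- carton: Loose cardboard wipes carton, 110 x 120 x 85 mm, farther left of the drive box. Leave alone. Origin under its centre.

How it is judged:
By the outcome, as a careful person would: the job done as asked, in the order asked, and still so for the second after the job is handed in, with the robot touching nothing.
It also fails if it takes over 54 s, if anything falls off the work surface, if the arm or the gripper's body presses on something with over 40 N, if the wrist force passes 120 N, or if a joint passes its speed limit or range.

## Robot

A 6-joint arm with a two-finger parallel gripper is mounted at the origin on the work surface. World frame = base frame: x ahead of the robot, y to its left, z up, the work surface at z = 0. Lengths are in m, angles in degrees, forces in N, time in s.
With the tool pointing down it reaches from about 0.4 to 0.825 m from the base axis. Payload 7 kg.
Tool frame: the origin (TCP) lies midway between the tips of the shut fingers; the grasp point (between the pads) lies 19 mm behind it; z points along the fingers, y is the direction in which the jaws open and shut (so a half turn about z gives the same grasp; the last joint's range is limited). The gripper opens to 88 mm and grips with 3 to 60 N. Pads are 19 mm wide; open, the fingers measure 130 mm over their backs; the gripper's body (78 mm by 193 mm) begins 47 mm behind the grasp point.
Start: joints at [-50.586, 20.546, 0.682, 0, -70.136, -16.507], TCP at [0.263, -0.622, 0.227] pointing down, gripper open.
Joint ranges: [-176.03, 176.03], [-82.01, 121.73], [-58.28, 71.71], [-173.87, 95.51], [-174.79, -0.11], [-173.66, 173.66]. Speed limits (degrees/s): [136.94, 136.94, 172.46, 180, 180, 180].

## Interface

Orientations are given as [roll, pitch, yaw] about the fixed x, y, z axes, in that order (R = Rz(yaw) Ry(pitch) Rx(roll)).
In Python, from plant import ctrl gives the robot as it stands. The module is installed in compiled form; this text tells all that it offers.
- The arm moves only by the tool arm_command, never from a script. Its argument "targets" is a list that holds one entry, the list of rows, each a list of 7 numbers: the turn, a rotation vector about the world's x, y, z in rad, then the shift along the world's x, y, z in cm, then the opening, from 0 (shut) to 1 (fully open). A call has 1 to 8 rows; each row is the pose to reach, as a shift and turn from the pose commanded when the call began; what a row does not reach only later rows make up. A row lasts 1/12 s, in which the tool goes at most 41.7 mm and 7.16 degrees, less where a joint would pass 70% of its speed; a pose out of reach is approached as far as the arm can. A call with a gripper value outside its range is refused whole. The fingers move at their own pace and stop on an object; the grip force is fixed at half the most. Time passes only in rows, so rows that repeat a pose let the fingers close. It gives the time, the measured TCP pose, the force and the opening at its end, in the units of the state.
- ctrl.get_obs(): the state, without advancing time (a new reading comes with each control period).
- ctrl.snapshot(name): name is "side" or "top"; returns the picture (420x560x3 uint8, blue, green, red); there is no depth.
- ctrl.camera_model(name): a dict with "K" (3x3 intrinsics, pixels), "xyz" and "rotation" of the camera in the world. Camera axes: x right, y up, looking along -z (the intrinsics and any distortion apply to the point x, -y, -z); pixel columns grow to the right and rows downward; lengths in m; the calibration is good to about 2 mm. A picture is of the moment at which its call begins. camera_model takes no time and is no camera call.
- ctrl.close_job(): hands the job in, once; it reports no verdict.
The state is a dict: "clock": time; "joint_pos": joint angles; "qvel": joint speeds; "tau": joint torques, N m; "tool_pos": TCP position; "orientation": TCP orientation; "force": force on the tool from outside, world axes, zero at the start; "moment": the same for the moment, N m; "opening": finger opening in m.
Only numpy, scipy, OpenCV 4.12 (cv2) and the standard library are available. Lean on these libraries where they do the work, as an engineer would, in place of code of your own. Each camera call takes 0.05 s, during which the arm holds its last target. There are 200 camera calls.

## Working session

There is one attempt and no reset: what is moved stays moved. The work goes in short steps, Python scripts to look and compute and a tool call to move; the robot and the scene stay as the last step left them, time stands still between calls to the robot, and variables do not carry over. Pictures are saved under pics/ and viewed, about 8 in all and at most 12, crops included, and the job is handed in when it is done.

Besides the shell and the picture viewer there is one more tool, called after ">>>" as a command line: name --argument value ..., lists and objects as JSON in quotes. arm_command: Moves the arm, as the interface text tells. Its arguments: {"type":"object","properties":{"targets":{"type":"array","items":{"type":"array","items":{"type":"array","items":{"type":"number"}}}}},"required":["targets"]}

```bash
mkdir -p pics; python3 - <<'E'
from plant import ctrl
import cv2
o=ctrl.get_obs(); print({k:o[k] for k in ("clock","tool_pos","orientation","opening","force")})
for n in("top","side"):
    cv2.imwrite(f"pics/{n}0.png",ctrl.snapshot(n)); c=ctrl.camera_model(n); print(n,c)
E
```

```text
{'clock': 0.0, 'tool_pos': array([ 0.2624919 , -0.62135598,  0.22565545]), 'orientation': array([ 1.79907612e+02, -8.31620467e-03, -1.57104349e+02]), 'opening': 0.08745682575084832, 'force': array([ 0.01431843, -0.49945673,  0.10346566])}
top {'K': array([[533.5152163 ,   0.        , 272.61284771],
       [  0.        , 533.5152163 , 203.26323991],
       [  0.        ,   0.        ,   1.        ]]), 'xyz': array([0.47088568, 0.07237453, 1.43941449]), 'rotation': array([  6.63932233,   1.07088207, -90.82684039])}
side {'K': array([[451.95122377,   0.        , 277.41935621],
       [  0.        , 451.95122377, 212.38427539],
       [  0.        ,   0.        ,   1.        ]]), 'xyz': array([0.18792031, 0.57085371, 0.77192911]), 'rotation': array([  45.6251402 ,    0.94341503, -141.03630304])}
```

View pics/top0.png

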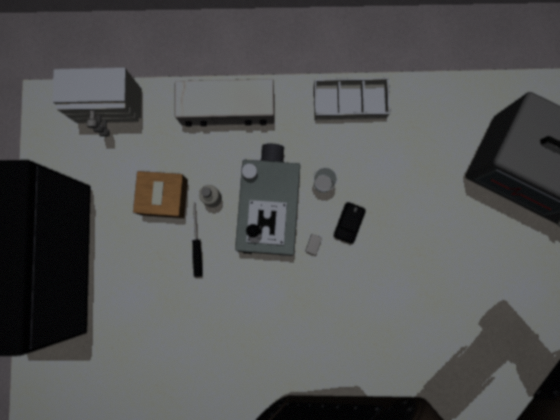

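View pics/side0.png

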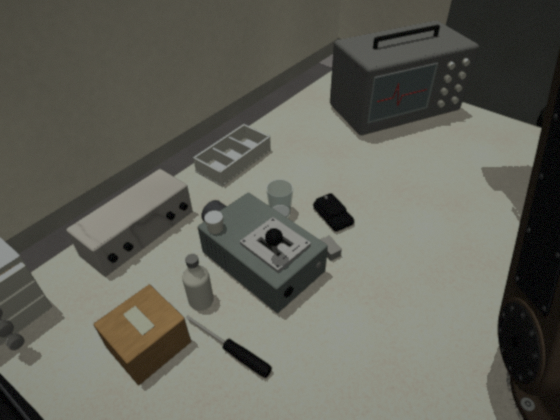

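```bash
python3 - <<'E'
import cv2,numpy as np
a=cv2.imread("pics/top0.png")[150:265,225:335]; b=cv2.imread("pics/side0.png")[190:310,190:340]
f=lambda i,s:cv2.convertScaleAbs(cv2.resize(i,None,fx=s,fy=s,interpolation=cv2.INTER_CUBIC),alpha=1.7)
a=f(a,5);b=f(b,5)
cv2.imwrite("pics/topc.png",a);cv2.imwrite("pics/sidec.png",b)
E
```

```text
(no output)
```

View pics/topc.png

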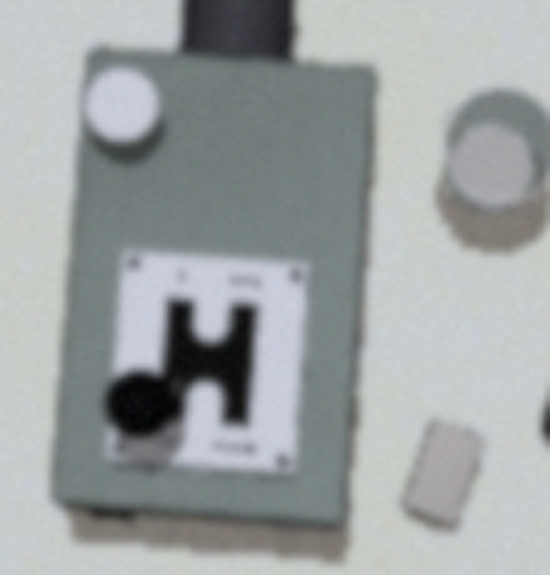

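View pics/sidec.png

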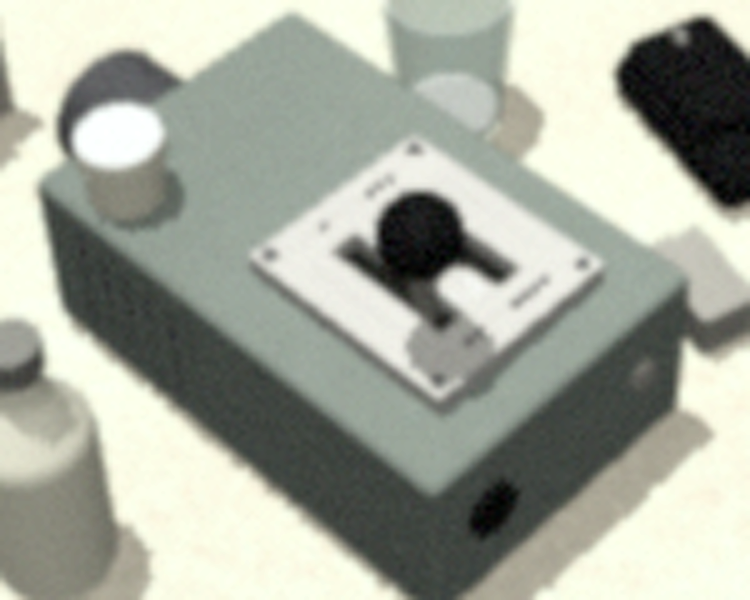

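```bash
cat > h.py <<'E'
from plant import ctrl
import numpy as np
from scipy.spatial.transform import Rotation as Ro
from scipy.optimize import least_squares
C={n:ctrl.camera_model(n) for n in("top","side")}
def proj(n,P):
    c=C[n]; p=(np.atleast_2d(P)-c["xyz"])@Ro.from_euler("xyz",c["rotation"],degrees=True).as_matrix()
    p=p*[1,-1,-1]; q=p@c["K"].T; return q[:,:2]/q[:,2:]
def world(d,P): # d=x,y,yaw ; P in drive axes
    return np.atleast_2d(P)@Ro.from_euler("z",d[2]).as_matrix().T+[d[0],d[1],0]
def knob(d,a,f): return world(d,[.153*np.sin(f),-.153*np.sin(a)*np.cos(f),.012+.153*np.cos(a)*np.cos(f)])
def uncrop(p,off,s=5): return (np.array(p)+.5)/s-.5+off
E
python3 - <<'E'
from h import *
pl=np.array([[.053,.047,.102],[.053,-.047,.102],[-.053,-.047,.102],[-.053,.047,.102]])
t=uncrop([[123,250],[310,263],[296,473],[107,460]],[225,150]); s=uncrop([[250,257],[418,133],[606,265],[440,405]],[190,190])
kt=uncrop([143,403],[225,150]);ks=uncrop([420,235],[190,190])
r=least_squares(lambda d:np.r_[(proj("top",world(d,pl))-t).ravel(),(proj("side",world(d,pl))-s).ravel()],[.5,.05,0])
d=r.x;print(d,r.fun.round(1))
for w in("top","side"):
  q=least_squares(lambda e:(proj(w,world(e,pl))-(t if w=="top" else s)).ravel(),d);print(w,q.x)
k=least_squares(lambda e:np.r_[(proj("top",knob(d,*e))-kt).ravel(),(proj("side",knob(d,*e))-ks).ravel()],[-.19,-.1])
print(k.x,k.fun.round(1),knob(d,*k.x))
for e in[(-.19,0),(.19,0),(.19,.3)]:print(e,knob(d,*e))
E
```

```text
[ 0.57909458  0.11226551 -0.09154703] [-0.   0.4 -0.3  0.6 -0.7  0.6 -0.3  0.3  0.  -0.5 -0.5  0.1 -0.1 -0.4
  0.1 -1.3]
top [ 0.58025706  0.11145115 -0.08461846]
side [ 0.57793455  0.1132726  -0.09707731]
[-0.19175489 -0.17437981] [-0.7  0.2  0.2 -0.5] [[0.5552859  0.14328881 0.15991789]]
(-0.19, 0) [[0.58173617 0.14103992 0.16224665]]
(0.19, 0) [[0.57645298 0.0834911  0.16224665]]
(0.19, 0.3) [[0.62159622 0.08064278 0.15553611]]
```

>>> arm_command --targets '[[[0, 0, -0.1, 1.2, 3.8, 0, 0], [0, 0, -0.2, 2.4, 7.6, 0, 0], [0, 0, -0.3, 3.6, 11.4, 0, 0], [0, 0, -0.4, 4.8, 15.2, 0, 0], [0, 0, -0.49, 6.0, 19.0, 0, 0], [0, 0, -0.49, 7.2, 22.8, 0, 0], [0, 0, -0.49, 8.4, 26.6, 0, 0], [0, 0, -0.49, 9.6, 30.4, 0, 0]]]'

```text
clock: 0.77
tool_pos: [0.3586, -0.3159, 0.2264]
orientation: [180.0, -0.0, 174.8]
force: [1.3, 0.4, -0.0]
opening: 0.0399
```

>>> arm_command --targets '[[[0, 0, 0, 1.2, 3.8, 0, 0], [0, 0, 0, 2.4, 7.6, 0, 0], [0, 0, 0, 3.6, 11.4, 0, 0], [0, 0, 0, 4.8, 15.2, 0, 0], [0, 0, 0, 6.0, 19.0, 0, 0], [0, 0, 0, 7.2, 22.8, 0, 0], [0, 0, 0, 8.4, 26.6, 0, 0], [0, 0, 0, 9.6, 30.4, 0, 0]]]'

```text
clock: 1.43
tool_pos: [0.4546, -0.0117, 0.2267]
orientation: [180.0, 0.0, 174.8]
force: [0.7, -0.3, -0.2]
opening: 0.0005
```

>>> arm_command --targets '[[[0, 0, 0, 0.9, 3.8, 0, 0], [0, 0, 0, 1.8, 7.6, 0, 0], [0, 0, 0, 2.7, 11.4, 0, 0], [0, 0, 0, 3.6, 15.2, 0, 0], [0, 0, 0, 3.8, 16.1, -2.0, 0], [0, 0, 0, 3.8, 16.1, -5.0, 0], [0, 0, 0, 3.8, 16.1, -7.5, 0], [0, 0, 0, 3.8, 16.1, -8.5, 0]]]'

```text
clock: 2.1
tool_pos: [0.4906, 0.1466, 0.138]
orientation: [-179.8, -0.3, 174.8]
force: [-0.7, -0.4, -0.2]
opening: 0.0003
```

```bash
python3 - <<'E'
from h import *
import cv2
o=ctrl.get_obs(); print(o["clock"],o["tool_pos"],o["force"],o["opening"])
f=lambda i,s:cv2.convertScaleAbs(cv2.resize(i,None,fx=s,fy=s,interpolation=cv2.INTER_CUBIC),alpha=1.7)
a=f(ctrl.snapshot("top")[170:270,210:310],4);b=f(ctrl.snapshot("side")[180:280,240:340],4)
cv2.imwrite("pics/p1.png",np.hstack([a,b]))
E
```

```text
2.1 [0.49060393 0.14658421 0.13797313] [-0.68629227 -0.37479853 -0.21762074] 0.00025126128496881246
```

View pics/p1.png

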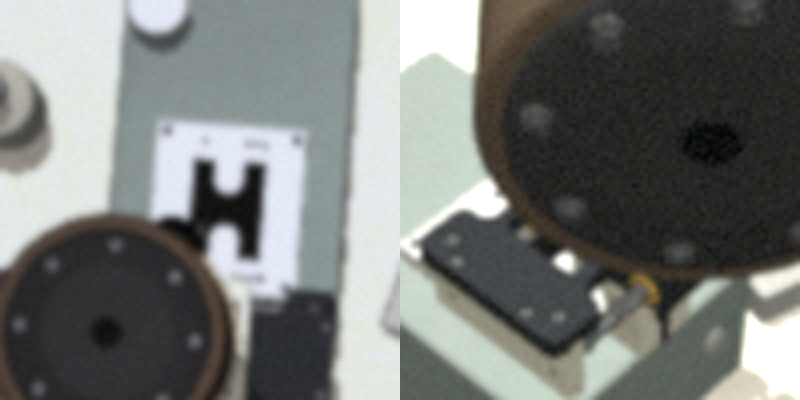

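>>> arm_command --targets '[[[0, 0, 0, 1.0, -0.1, 0.2, 0], [0, 0, 0, 2.0, -0.2, 0.2, 0], [0, 0, 0, 2.5, -0.25, 0.2, 0], [0, 0, 0, 2.8, -0.28, 0.2, 0], [0, 0, 0, 3.1, -0.3, 0.2, 0], [0, 0, 0, 3.4, -0.33, 0.2, 0], [0, 0, 0, 3.4, -0.33, 0.2, 0], [0, 0, 0, 3.4, -0.33, 0.2, 0]]]'

```text
clock: 2.87
tool_pos: [0.5267, 0.1438, 0.1436]
orientation: [180.0, -0.0, 174.8]
force: [0.7, 0.7, 0.7]
opening: 0.0004
```

>>> arm_command --targets '[[[0, 0, 0, 0.2, -0.02, 0, 0], [0, 0, 0, 0.4, -0.04, 0, 0], [0, 0, 0, 0.6, -0.06, 0, 0], [0, 0, 0, 0.8, -0.08, 0, 0], [0, 0, 0, 1.0, -0.1, 0, 0]]]'

```text
clock: 3.28
tool_pos: [0.5368, 0.1431, 0.1436]
orientation: [180.0, -0.0, 174.8]
force: [-2.4, 1.6, 1.7]
opening: 0.0001
```

>>> arm_command --targets '[[[0, 0, 0, 0.25, -0.02, 0, 0], [0, 0, 0, 0.5, -0.05, 0, 0], [0, 0, 0, 0.75, -0.07, 0, 0], [0, 0, 0, 1.0, -0.09, 0, 0], [0, 0, 0, 1.25, -0.11, 0, 0], [0, 0, 0, 1.5, -0.13, 0, 0], [0, 0, 0, 1.7, -0.15, 0, 0], [0, 0, 0, 1.7, -0.15, 0, 0]]]'

```text
clock: 3.95
tool_pos: [0.5541, 0.1414, 0.1435]
orientation: [-180.0, 0.0, 174.8]
force: [-2.1, 0.7, 1.9]
opening: 0.0003
```

>>> arm_command --targets '[[[0, 0, 0, -1.0, 0.09, 0, 0], [0, 0, 0, -3.0, 0.3, 0, 0], [0, 0, 0, -4.0, 3.0, 3.0, 0], [0, 0, 0, -4.0, 7.0, 6.0, 0], [0, 0, 0, -4.0, 11.0, 6.0, 0], [0, 0, 0, -4.0, 12.0, 6.0, 0], [0, 0, 0, -4.0, 12.0, 6.0, 0]]]'

```text
clock: 4.53
tool_pos: [0.5134, 0.2649, 0.2041]
orientation: [179.9, 0.1, 175.0]
force: [0.6, -0.5, -0.6]
opening: 0.0003
```

```bash
cat >> h.py <<'E'
def look(name,a,b,s=4):
    import cv2
    f=lambda i:cv2.convertScaleAbs(cv2.resize(i,None,fx=s,fy=s,interpolation=cv2.INTER_CUBIC),alpha=1.7)
    A=ctrl.snapshot("top")[a[1]:a[1]+100,a[0]:a[0]+100];B=ctrl.snapshot("side")[b[1]:b[1]+100,b[0]:b[0]+100]
    cv2.imwrite(f"pics/{name}.png",np.hstack([f(A),f(B)]))
E
python3 -c "
from h import *
look('p2',(210,170),(225,190))"
```

```text
(no output)
```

View pics/p2.png

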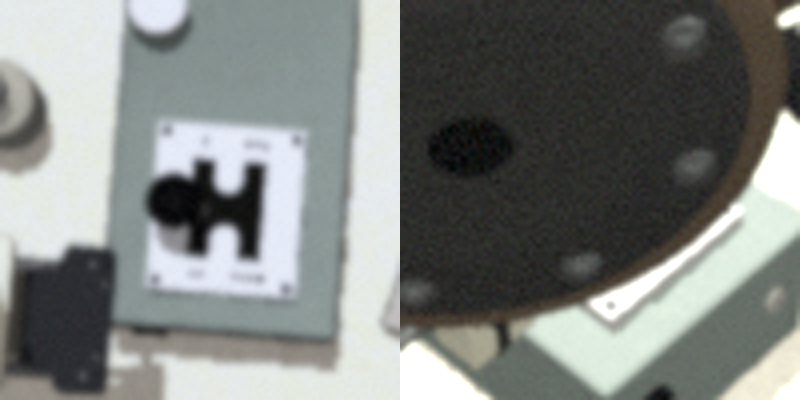

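```bash
python3 - <<'E'
from h import *
d=[.5791,.1123,-.0915]
k=uncrop([174,200],[210,170],4)
q=least_squares(lambda e:(proj("top",knob(d,*e))-k).ravel(),[-.19,0]);print(q.x,knob(d,*q.x))
# check against the first picture, and where the upright knob should appear
k0=uncrop([143,403],[225,150]);q=least_squares(lambda e:(proj("top",knob(d,*e))-k0).ravel(),[-.19,-.1]);print(q.x)
for f in(-.05,0,.05):print(f,(proj("top",knob(d,-.19,f))[0]-[210,170])*4)
print((proj("top",world(d,[0,0,.102]))[0]-[210,170])*4)
E
```

```text
[-0.19254437 -0.00443473] [[0.58109946 0.14151684 0.16217116]]
[-0.18098828 -0.17016246]
-0.05 [172.26200267 210.10102153]
0 [173.21761078 197.41471213]
0.05 [174.32562999 184.80811823]
[224.23310422 209.07813053]
```

>>> arm_command --targets '[[[0, 0, 0, 2.5, -2.0, 0, 0], [0, 0, 0, 5.0, -4.0, 0, 0], [0, 0, 0, 7.0, -5.8, 0, 0], [0, 0, 0, 7.4, -6.1, -2.0, 0], [0, 0, 0, 7.4, -6.1, -4.5, 0], [0, 0, 0, 7.4, -6.1, -5.9, 0], [0, 0, 0, 7.4, -6.1, -5.9, 0], [0, 0, 0, 7.4, -6.1, -5.9, 0]]]'

```text
clock: 5.3
tool_pos: [0.5872, 0.1991, 0.144]
orientation: [-179.9, -0.1, 174.8]
force: [0.7, -0.0, 0.9]
opening: 0.0004
```

>>> arm_command --targets '[[[0, 0, 0, -0.1, -1.0, 0, 0], [0, 0, 0, -0.13, -1.4, 0, 0], [0, 0, 0, -0.16, -1.7, 0, 0], [0, 0, 0, -0.18, -2.0, 0, 0], [0, 0, 0, -0.21, -2.3, 0, 0], [0, 0, 0, -0.24, -2.6, 0, 0], [0, 0, 0, -0.27, -2.9, 0, 0], [0, 0, 0, -0.29, -3.2, 0, 0]]]'

```text
clock: 5.97
tool_pos: [0.5854, 0.169, 0.1453]
orientation: [179.9, 0.1, 174.9]
force: [-0.1, 2.6, 3.0]
opening: 0.0004
```

>>> arm_command --targets '[[[0, 0, 0, -0.04, -0.4, 0, 0], [0, 0, 0, -0.07, -0.8, 0, 0], [0, 0, 0, -0.11, -1.2, 0, 0], [0, 0, 0, -0.15, -1.6, 0, 0], [0, 0, 0, -0.18, -2.0, 0, 0], [0, 0, 0, -0.22, -2.4, 0, 0], [0, 0, 0, -0.26, -2.8, 0, 0], [0, 0, 0, -0.29, -3.2, 0, 0]]]'

```text
clock: 6.63
tool_pos: [0.5817, 0.1359, 0.1444]
orientation: [-180.0, -0.0, 174.8]
force: [0.1, 1.1, 1.5]
opening: 0.0002
```

>>> arm_command --targets '[[[0, 0, 0, -0.03, -0.3, 0, 0], [0, 0, 0, -0.06, -0.6, 0, 0], [0, 0, 0, -0.08, -0.9, 0, 0], [0, 0, 0, -0.11, -1.2, 0, 0], [0, 0, 0, -0.11, -1.2, 0, 0]]]'

```text
clock: 7.05
tool_pos: [0.5805, 0.1238, 0.1444]
orientation: [-180.0, -0.0, 174.8]
force: [0.3, -0.1, -0.1]
opening: 0.0006
```

>>> arm_command --targets '[[[0, 0, 0, 0.1, 1.0, 0, 0], [0, 0, 0, 0.2, 3.0, 1.0, 0], [0, 0, 0, 0, 4.0, 4.0, 0], [0, 0, 0, -3.0, 4.5, 6.0, 0], [0, 0, 0, -7.0, 5.0, 6.0, 0], [0, 0, 0, -9.0, 5.0, 6.0, 0], [0, 0, 0, -9.0, 5.0, 6.0, 0]]]'

```text
clock: 7.63
tool_pos: [0.4872, 0.1745, 0.205]
orientation: [180.0, -0.0, 174.9]
force: [-0.4, 0.5, 0.6]
opening: 0.0005
```

```bash
python3 -c "
from h import *
look('p3',(210,170),(225,190))
d=[.5791,.1123,-.0915]
for e in((.19,0),(.19,.3),(.15,0)):print(e,(proj('top',knob(d,*e))[0]-[210,170])*4)"
```

```text
(0.19, 0) [269.10998304 204.65080385]
(0.19, 0.3) [272.76825482 131.17955188]
(0.15, 0) [259.06570752 203.75212869]
```

View pics/p3.png

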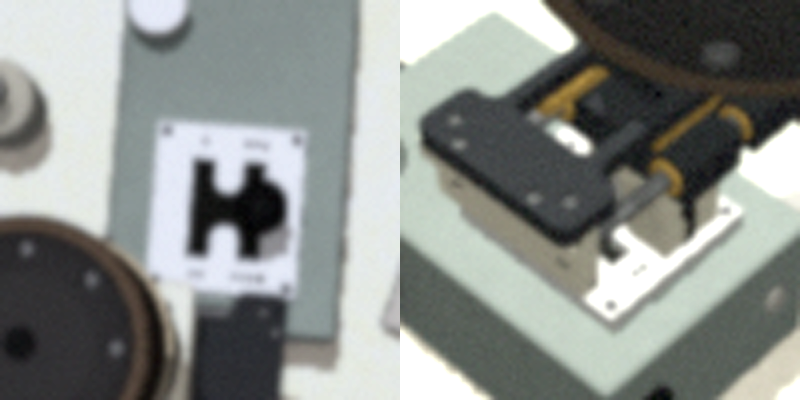

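>>> arm_command --targets '[[[0, 0, 0, 0.5, -3.5, 0, 0], [0, 0, 0, 1.0, -7.0, 0, 0], [0, 0, 0, 2.5, -8.4, 0, 0], [0, 0, 0, 3.0, -8.4, -1.5, 0], [0, 0, 0, 3.0, -8.4, -4.5, 0], [0, 0, 0, 3.0, -8.4, -6.2, 0], [0, 0, 0, 3.0, -8.4, -6.2, 0], [0, 0, 0, 3.0, -8.4, -6.2, 0]]]'

```text
clock: 8.4
tool_pos: [0.521, 0.09, 0.1417]
orientation: [-179.9, -0.1, 174.8]
force: [-0.0, 0.3, 1.0]
opening: 0.0
```

>>> arm_command --targets '[[[0, 0, 0, 0.8, -0.07, 0, 0], [0, 0, 0, 1.6, -0.15, 0, 0], [0, 0, 0, 2.2, -0.25, 0, 0], [0, 0, 0, 2.6, -0.3, 0, 0], [0, 0, 0, 3.0, -0.35, 0, 0], [0, 0, 0, 3.3, -0.4, 0, 0], [0, 0, 0, 3.6, -0.45, 0, 0], [0, 0, 0, 3.9, -0.5, 0, 0]]]'

```text
clock: 9.07
tool_pos: [0.5599, 0.0854, 0.1426]
orientation: [180.0, -0.0, 174.8]
force: [-1.6, 0.8, 0.6]
opening: 0.0002
```

Contact, about 10 mm into the push, force low. Target TCP x ≈ 0.595.

>>> arm_command --targets '[[[0, 0, 0, 0.3, -0.03, 0, 0], [0, 0, 0, 0.6, -0.06, 0, 0], [0, 0, 0, 0.9, -0.08, 0, 0], [0, 0, 0, 1.2, -0.11, 0, 0], [0, 0, 0, 1.5, -0.14, 0, 0], [0, 0, 0, 1.8, -0.17, 0, 0], [0, 0, 0, 2.1, -0.19, 0, 0], [0, 0, 0, 2.4, -0.22, 0, 0]]]'

```text
clock: 9.73
tool_pos: [0.5821, 0.0819, 0.1417]
orientation: [-179.9, -0.2, 174.8]
force: [-5.4, -4.1, -0.5]
opening: 0.0001
```

>>> arm_command --targets '[[[0, 0, 0, 0.15, -0.01, 0, 0], [0, 0, 0, 0.3, -0.03, 0, 0], [0, 0, 0, 0.45, -0.04, 0, 0], [0, 0, 0, 0.6, -0.05, 0, 0], [0, 0, 0, 0.75, -0.07, 0, 0]]]'

```text
clock: 10.15
tool_pos: [0.5899, 0.0817, 0.1413]
orientation: [-179.9, -0.2, 174.8]
force: [-4.1, -0.2, -3.1]
opening: 0.0005
```

>>> arm_command --targets '[[[0, 0, 0, 0.1, -0.01, 0, 0], [0, 0, 0, 0.2, -0.02, 0, 0], [0, 0, 0, 0.3, -0.03, 0, 0], [0, 0, 0, 0.4, -0.04, 0, 0], [0, 0, 0, 0.4, -0.04, 0, 0]]]'

```text
clock: 10.57
tool_pos: [0.5958, 0.0824, 0.1427]
orientation: [180.0, 0.0, 174.8]
force: [-2.3, -0.2, -3.3]
opening: 0.0003
```

>>> arm_command --targets '[[[0, 0, 0, 0.05, 0, 0, 0], [0, 0, 0, 0.1, -0.01, 0, 0], [0, 0, 0, 0.15, -0.01, 0, 0], [0, 0, 0, 0.15, -0.01, 0, 0]]]'

```text
clock: 10.9
tool_pos: [0.5967, 0.0821, 0.1426]
orientation: [180.0, -0.0, 174.8]
force: [-4.2, 1.3, -1.7]
opening: 0.0004
```

>>> arm_command --targets '[[[0, 0, 0, 0.05, 0, 0, 0], [0, 0, 0, 0.1, -0.01, 0, 0], [0, 0, 0, 0.1, -0.01, 0, 0]]]'

```text
clock: 11.15
tool_pos: [0.5975, 0.082, 0.1424]
orientation: [-180.0, -0.0, 174.8]
force: [-5.9, 2.4, -2.5]
opening: 0.0005
```

>>> arm_command --targets '[[[0, 0, 0, 0.05, 0, 0, 0], [0, 0, 0, 0.1, -0.01, 0, 0], [0, 0, 0, 0.1, -0.01, 0, 0]]]'

```text
clock: 11.4
tool_pos: [0.5981, 0.0819, 0.1423]
orientation: [-180.0, -0.1, 174.8]
force: [-5.7, 1.9, -1.5]
opening: 0.0001
```

>>> arm_command --targets '[[[0, 0, 0, 0.05, 0, 0, 0], [0, 0, 0, 0.1, -0.01, 0, 0], [0, 0, 0, 0.15, -0.01, 0, 0], [0, 0, 0, 0.15, -0.01, 0, 0]]]'

```text
clock: 11.73
tool_pos: [0.599, 0.0817, 0.142]
orientation: [-180.0, -0.1, 174.8]
force: [-7.3, 1.9, -1.4]
opening: 0.0004
```

>>> arm_command --targets '[[[0, 0, 0, -1.0, 0.1, 0, 0], [0, 0, 0, -4.0, 0.4, 0, 0], [0, 0, 0, -7.0, 0.6, 2.0, 0], [0, 0, 0, -9.0, 2.0, 5.0, 0], [0, 0, 0, -10.0, 5.0, 6.0, 0], [0, 0, 0, -10.0, 8.0, 6.0, 0], [0, 0, 0, -10.0, 9.0, 6.0, 0], [0, 0, 0, -10.0, 9.0, 6.0, 0]]]'

```text
clock: 12.4
tool_pos: [0.5015, 0.1745, 0.2042]
orientation: [179.8, 0.2, 175.0]
force: [0.6, -0.3, 0.3]
opening: 0.0003
```

```bash
python3 -c "
from h import *
look('p4',(210,170),(225,190))"
```

```text
(no output)
```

View pics/p4.png

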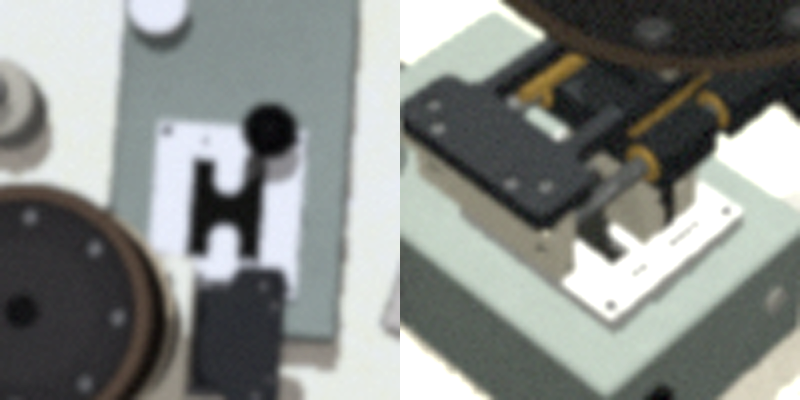

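>>> arm_command --targets '[[[0, 0, 0, -1.0, -3.0, 2.0, 0], [0, 0, 0, -2.0, -7.0, 2.0, 0], [0, 0, 0, -3.0, -11.0, 2.0, 0], [0, 0, 0, -4.0, -15.0, 2.0, 0], [0, 0, 0, -5.0, -19.0, 2.0, 0], [0, 0, 0, -6.0, -23.0, 2.0, 0], [0, 0, 0, -7.0, -27.0, 2.0, 0], [0, 0, 0, -7.0, -30.0, 2.0, 0]]]'

```text
clock: 13.17
tool_pos: [0.4281, -0.1315, 0.223]
orientation: [-180.0, 0.1, 174.7]
force: [0.3, 0.8, 0.5]
opening: 0.0004
```

```bash
python3 - <<'E'
from h import *
import cv2
o=ctrl.get_obs();print(o["clock"],o["tool_pos"],o["force"])
T=ctrl.snapshot("top");S=ctrl.snapshot("side")
f=lambda i:cv2.convertScaleAbs(cv2.resize(i,(400,300)),alpha=1.6)
T0=cv2.imread("pics/top0.png");S0=cv2.imread("pics/side0.png")
cv2.imwrite("pics/p5.png",np.vstack([np.hstack([f(T),f(S)]),np.hstack([f(cv2.absdiff(T,T0)),f(cv2.absdiff(S,S0))])]))
E
```

```text
13.1667 [ 0.4280851  -0.13147875  0.22298675] [0.25241091 0.84970526 0.48838605]
```

View pics/p5.png

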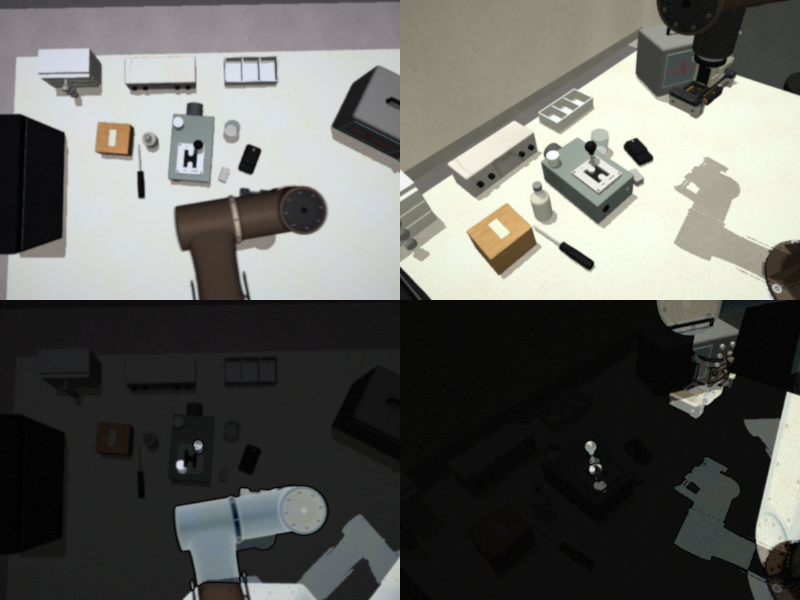

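```bash
python3 - <<'E'
from h import *
import cv2
look('p6',(230,160),(225,170))
from scipy import ndimage
d=[.5791,.1123,-.0915]
T=ctrl.snapshot("top").max(2);S=ctrl.snapshot("side").max(2)
for e in((.178,.3),(.178,.27),(.178,.24)):
    print(e,(proj('top',knob(d,*e))[0]-[230,160])*4,(proj('side',knob(d,*e))[0]-[225,170])*4+[400,0])
E
```

```text
(0.178, 0.3) [189.92457727 170.90627591] [569.34265483 137.81586212]
(0.178, 0.27) [189.72798983 177.90280777] [575.86644933 139.90494611]
(0.178, 0.24) [189.4895766  184.99971837] [582.46058775 142.25918547]
```

View pics/p6.png

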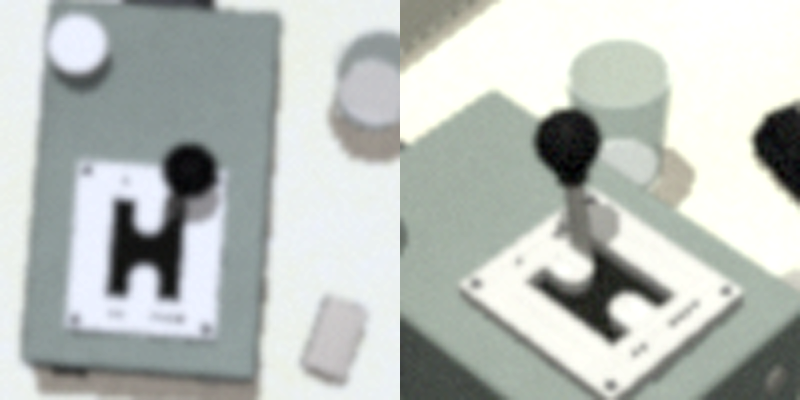

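The knob is at (190,171) in the top crop and (567,142) in the side crop. The predictions for fully home (fore 0.30) are (190,171) and (569,138), so the lever is home in third.

```bash
python3 -c "
from plant import ctrl
print(ctrl.close_job())"
```

```text
the job is handed in; nothing more can be done
None
```

The lever is standing fully home in the third slot, and I have handed the job in. I pushed it with the shut fingertips in three strokes, never gripping it: forward to the middle channel, right across the channel, then forward into third.

- **Lever position:** In the last pictures the knob sits where a fully home lever (fore 0.30 rad) should appear. The top view matches to within a pixel of the enlarged crop. The side view is off by about 4 crop pixels (1 image pixel), which is within the calibration error.
- **Route:** Pictures after the first two strokes put the lever at fore about 0 in the left column, then in the right column at the middle channel. At no look was it in the first or fourth slot.
- **Forces:** The highest push force reading was about 7.5 N, at the end stop.
- **Other items:** Comparing before and after pictures, only the lever and the arm (with their shadows) changed. The pot, bottle, block, driver, mouse, beaker and carton did not move. The robot was clear of everything at about 13 s.
- **One mismatch:** After the sideways push the lever was at about 0.16 rad rather than the nominal 0.19, at the near edge of the right column's play. I did not correct it separately; the forward push guided it in without trouble.

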